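# Load the balance's calibration weight through the draught shield roof

## Robot

A 6-joint arm with a two-finger parallel gripper is mounted at the origin on the work surface. World frame = base frame: x ahead of the robot, y to its left, z up, the work surface at z = 0. Lengths are in mm, angles in rad, forces in N, time in s.
With the tool pointing down it reaches from about 275 to 1000 mm from the base axis. Payload 8.4 kg.
Tool frame: the origin (TCP) lies at the very end of the fingers, on their centre line; the grasp point (between the pads) lies 19 mm behind it; z points along the fingers, y is the direction in which the jaws open and shut (so a half turn about z gives the same grasp; the last joint's range is limited). The gripper opens to 85 mm and grips with 20 to 120 N. Pads are 22 mm wide; open, the fingers measure 114 mm over their backs; the gripper's body (76 mm by 85 mm) begins 54 mm behind the grasp point. The pads swing forward as they close: fully open they stand 13 mm farther back than shut.
Start: joints at [1.322, 0.353, 1.633, -0, 1.155, -0.002], TCP at [152.687, 606.065, 231.281] pointing down, gripper open.
Joint ranges: [-2.63, 2.63], [-0.92, 2.1], [0.06, 2.66], [-1.3, 4.44], [0, 2.69], [-3.02, 3.02]. Speed limits (rad/s): [2.22, 2.22, 2.79, 3.14, 3.14, 3.14].

## Interface

Orientations are given as [roll, pitch, yaw] about the fixed x, y, z axes, in that order (R = Rz(yaw) Ry(pitch) Rx(roll)).
In Python, from rig import readout, grab_frame, calibration, r gives the robot as it stands. The module is installed in compiled form; this text tells all that it offers.
- The arm moves only by the tool play_rows, never from a script. Its argument "rows" is a list of rows, each a list of 3 entries, a list of its own where there are three numbers: the closure in counts, from 0 (fully open) to 255 (shut), then the shift along the tool's x, y, z in cm, then the turn, a rotation vector about the tool's x, y, z in rad. In form: [[gripper, [dx, dy, dz], [rx, ry, rz]], ...]. A call has 1 to 12 rows; each row is the pose to reach, as a shift and turn from the pose commanded when the call began, along the tool's axes at that moment; what a row does not reach only later rows make up. A row lasts 1/12 s, in which the tool goes at most 41.7 mm and 7.16 degrees, less where a joint would pass 70% of its speed; a pose out of reach is approached as far as the arm can. A call with a gripper value outside its range is refused whole. The fingers move at their own pace and stop on an object; "squeeze" is the grip in N (left out, the last holds). Time passes only in rows, so rows that repeat a pose let the fingers close. It gives the time, the measured TCP pose, the force and the opening at its end, in the units of the state.
- readout.sense(): the state, without advancing time (a new reading comes with each control period).
- grab_frame(name): name is "side" or "top"; returns (picture, depth): 480x640x3 uint8, red, green, blue; 480x640 float32, mm along the optical axis (not along the pixel's ray), 0 where there is no reading.
- calibration(name): a dict with "vfov" (degrees; the focal length in pixels is half the picture's height over the tangent of half this angle, whatever the lens; pixels are square), "cx", "cy" (the principal point, pixels), "k1" (the pictures are not rectified: a ray, as slopes to the right and down, at radius r is drawn at 1 + k1 r^2 times it, then the intrinsics apply), "cam_to_world" (4x4, takes a point from camera to world coordinates). Camera axes: x right, y down, z forward; pixel columns grow to the right and rows downward; lengths in mm; the calibration is good to about 2 mm. A picture is of the moment at which its call begins. calibration takes no time and is no camera call.
- r.sign_off(): hands the job in, once; it reports no verdict.
The state is a dict: "clock": time; "qpos": joint angles; "qvel": joint speeds; "joint_efforts": joint torques, N m; "eef_pos": TCP position; "tcp_rot": TCP orientation; "contact_force": force on the tool from outside, world axes, zero at the start; "wrist_torque": the same for the moment, N m; "opening": opening from 0.0 (shut) to 1.0 (fully open).
Only numpy, scipy, OpenCV 4.12 (cv2) and the standard library are available. Lean on these libraries where they do the work, as an engineer would, in place of code of your own. Each camera call takes 0.05 s, during which the arm holds its last target.

## Task

Push the glass roof of the balance's draught shield fully open by its upright tab, reach down through the opening and press the calibration lever inside fully down, then push the roof fully closed again. Only push and press, without pinching the tab, and never touch the fixed frame or panes of the shield; leave the vial on the pan and everything else on the bench where it stands.

Things in the scene. Friction and masses are not known exactly. Their poses are not given: they have to be found in the camera images.
- balance: White laboratory balance, fixed to the bench, 352 x 190 mm. Origin at bench level right below the centre of the roof opening; x runs from the low keypad apron (x -152 to -75 mm, 35 mm high) through the glass-walled weighing chamber (x -75 to 75, top 200 mm above the bench) to the rear housing (x 75 to 200, 195 mm high, two rails on it at y +-80 up to 206 mm); y to the left, z up. Low flat steel pan (radius 36 mm, top 70 mm above the bench) centred at x -22 mm.
- shield: The fixed draught shield of the balance: aluminium corner posts, rim and clear panes on both sides and in front. Same origin and axes as the balance. Outside 150 mm (x) by 170 mm (y); the rim is 12 mm wide and its top is 200 mm above the bench, with two low guides (at y +-80 to +-85 mm) up to 206 mm. Must not be touched.
- opening (a point): Centre of the roof opening, level with the rim's top (200 mm above the bench). The clear opening inside the rim is x -63 to 63 mm, y -73 to 73 mm; with the roof fully open, x -63 to 40 mm of it is free.
- roof (a joint): Travel of the sliding glass roof in m: 0 fully closed, 0.110 fully open (stop). It slides along the balance's +x (to the rear, over the housing), needs about 1.5 N, stays where it is left. It starts closed or up to 20 mm ajar. The panel is 140 x 150 mm and its top is 206 mm above the bench.
- tab_foot (a point): On the roof panel's top face, at the foot of the middle of its upright grey tab. The tab is 10 mm thick (x), 60 mm wide (y) and 26 mm high, its top 232 mm above the bench; it moves with the roof. Push its front face (-x) to open and its rear face (+x) to close; squeezing both faces at once counts as pinching. With the roof closed it is 55 mm in front (-x) of the opening's centre, with the roof open 55 mm behind it.
- lever (a joint): Calibration lever angle in rad: 0 fully up, 0.40 fully down (stop). It starts between 0 and 0.08. Pressing on the pad takes about 3 N and the lever stays where it is left.
- lever_pad (a point): Centre of the top face of the lever's square black pad, 36 x 36 mm, 6 mm thick, inside the chamber under the roof, about 181 mm above the bench when up and 161 mm when down. The lever's hinge lies 50 mm behind the pad's centre (balance +x), its axis along y, 168 mm above the bench; the lever stands up to 25 mm left or right of the opening's middle.
- vial: Small closed glass vial with a white cap, 22 mm across, 38 mm high, standing loose on the pan inside the chamber, origin at its foot (70 mm above the bench). Leave it.
- weigh_jar: Amber glass jar, 40 mm across, 50 mm high, left of the balance; origin at its foot. Leave it.
- beaker: Small glass beaker, 56 mm across, 70 mm high, right of the balance; origin at its foot. Leave it.
- spatula: Steel spatula, 160 mm long, lying right of the balance; origin at its underside. Leave it.
- reagent: White plastic bottle with paper label, 66 mm across, 140 mm high; origin at its foot. Leave it.
- buffer: White plastic jar with paper label, 60 mm across, 120 mm high; origin at its foot. Leave it.
- dish: White ceramic dish, 80 mm across, 20 mm high; origin at its foot. Leave it.

How it is judged (in metres and radians):
On the way, in this order (a step that is already met when the one before it is completed fails the run):
1. the roof is pushed fully open (value of joint roof above 0.1 m), for 0.1 s.
2. the lever is pressed fully down through the open roof (value of joint lever above 0.35 rad and value of joint roof above 0.09 m), for 0.05 s.
3. the roof is pushed fully closed (value of joint roof below 0.005 m), for 0.1 s.
At the end, for the whole second after the job is handed in: the lever is down past 0.35 of 0.40 rad, the roof is closed to within 5 mm, both at rest, and the vial stands still on the pan (value of joint lever above 0.35 rad and value of joint roof below 0.005 m and velocity of joint roof below 0.005 m/s and velocity of joint lever below 0.02 rad/s and linear speed of vial below 0.01 m/s); the robot touches nothing.
It fails at once if the robot touches the fixed frame or panes of the shield (more than 0.5 N) (contact force between any of the fingers, the arm and shield above 0.5 N).
It fails at once if the tab is pinched: both its faces are squeezed at once (more than 1.5 N each) (contact force between the fingers and roof_c1 above 1.5 N and contact force between the fingers and roof_c2 above 1.5 N).
It fails at once if the vial is moved more than 8 mm, lifted or tipped over (distance of vial from where it was at the start of the episode above 0.008 m or angle between vial's own z axis and vertical above 0.3 rad).
It fails at once if something else on the bench is moved more than 15 mm or lifted (distance of any of weigh_jar, beaker, spatula, reagent, buffer, dish from where it was at the start of the episode above 0.015 m).
It also fails if it takes over 48 s, if anything falls off the work surface, if the arm or the gripper's body presses on something with over 40 N, if the wrist force passes 120 N, or if a joint passes its speed limit or range.

## Working session

There is one attempt and no reset: what is moved stays moved. The work goes in short steps, Python scripts to look and compute and a tool call to move; the robot and the scene stay as the last step left them, time stands still between calls to the robot, and variables do not carry over. Pictures are saved under pics/ and viewed, and the job is handed in when it is done.

Besides the shell and the picture viewer there is one more tool, called as name(argument=value, ...), one argument or row to a line, values as JSON. play_rows: Moves the arm, as the interface text tells. Its arguments: {"type":"object","properties":{"rows":{"type":"array"},"squeeze":{"type":"number"}},"required":["rows"]}

```bash
mkdir -p pics; ls
python3 - <<'E'
from rig import readout, grab_frame, calibration, r
import cv2, numpy as np
print(readout.sense())
for n in ("side","top"):
    p,d=grab_frame(n); cv2.imwrite(f"pics/{n}0.png",p[:,:,::-1]); np.save(f"{n}0.npy",d)
    print(n,calibration(n), (d>0).mean())
E
```

```text
pics
{'clock': 0.0, 'qpos': array([ 1.32162623e+00,  3.53663838e-01,  1.63414109e+00,  8.65033925e-06,
        1.15516476e+00, -2.40978682e-03]), 'qvel': array([ 0.00073647, -0.00011503,  0.0003264 ,  0.00141771, -0.00140428,
        0.00063319]), 'joint_efforts': array([-3.22758551e-04, -6.05263138e+01, -3.42056966e+01, -1.47295386e-04,
        9.35414282e-03,  4.38591158e-06]), 'eef_pos': array([152.55239053, 605.61244184, 230.54889212]), 'tcp_rot': array([-3.14021565e+00, -1.12273666e-05,  2.89482884e+00]), 'contact_force': array([-0.71585322, -0.35437886,  0.31951316]), 'wrist_torque': array([-0.00928964, -0.03352002,  0.04543106]), 'opening': 0.998694970395335}
side {'vfov': 47.73749272606151, 'cx': 317.76338220477277, 'cy': 236.89561096782515, 'k1': -0.14507387431964527, 'cam_to_world': array([[ 2.41847053e-02,  9.45239468e-01, -3.25480336e-01,
         9.41580836e+02],
       [ 9.99687609e-01, -2.49207427e-02,  1.90819728e-03,
        -3.46950147e+01],
       [-6.30750831e-03, -3.25424808e-01, -9.45546884e-01,
         1.38012364e+03],
       [ 0.00000000e+00,  0.00000000e+00,  0.00000000e+00,
         1.00000000e+00]])} 0.9962760416666666
top {'vfov': 53.45333066365005, 'cx': 327.06866190166204, 'cy': 243.2014722223128, 'k1': -0.034354141960257704, 'cam_to_world': array([[ 1.67144431e-02, -9.93918623e-01,  1.08841160e-01,
         4.08731665e+02],
       [-9.99778722e-01, -1.80043143e-02, -1.08789613e-02,
        -3.25193377e+00],
       [ 1.27724127e-02, -1.08635240e-01, -9.93999623e-01,
         1.35253532e+03],
       [ 0.00000000e+00,  0.00000000e+00,  0.00000000e+00,
         1.00000000e+00]])} 0.9960807291666667
```

View pics/side0.png

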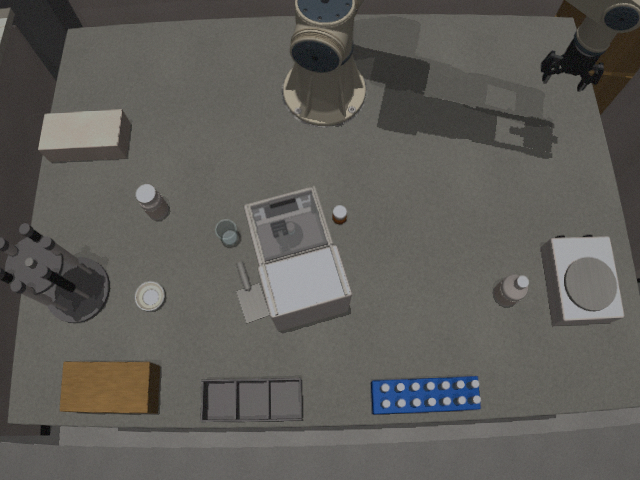

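View pics/top0.png

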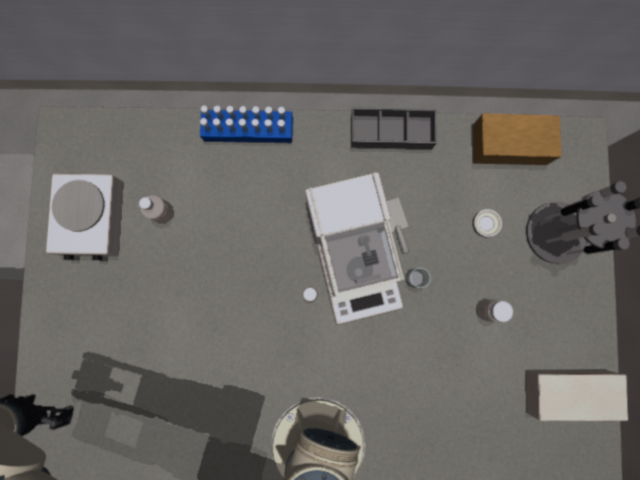

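Run:
```python
import cv2
a=cv2.imread("pics/side0.png")[170:340,220:370]; cv2.imwrite("pics/sidez.png",cv2.resize(a,None,fx=3.5,fy=3.5,interpolation=cv2.INTER_CUBIC))
a=cv2.imread("pics/top0.png")[165:330,290:450]; cv2.imwrite("pics/topz.png",cv2.resize(a,None,fx=3.5,fy=3.5,interpolation=cv2.INTER_CUBIC))
```

```text
(no output)
```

View pics/sidez.png

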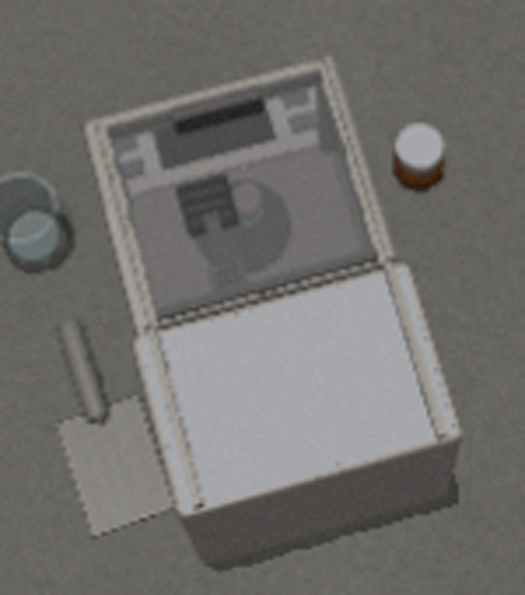

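View pics/topz.png

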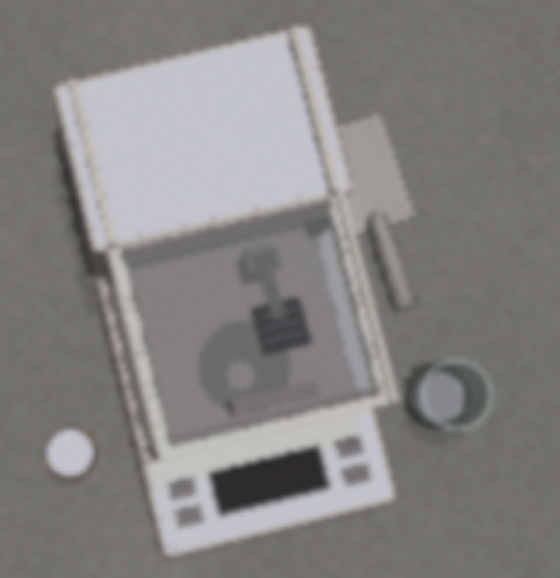

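```bash
cat > h.py <<'E'
import numpy as np, cv2
from rig import calibration
def K(n):
    c=calibration(n); f=240/np.tan(np.radians(c['vfov']/2))
    return np.array([[f,0,c['cx']],[0,f,c['cy']],[0,0,1.]]),np.array([c['k1'],0,0,0,0.]),np.array(c['cam_to_world'])
def cloud(n,d):
    k,dist,T=K(n)
    v,u=np.mgrid[:480,:640]
    s=cv2.undistortPoints(np.stack([u,v],-1).reshape(-1,1,2).astype(np.float64),k,dist).reshape(480,640,2)
    P=np.concatenate([s*d[...,None],d[...,None]],-1)
    return P@T[:3,:3].T+T[:3,3]
def ray(n,u,v):
    k,dist,T=K(n)
    s=cv2.undistortPoints(np.array([[[u,v]]],float),k,dist).ravel()
    return T[:3,3],T[:3,:3]@np.array([s[0],s[1],1])
def atz(n,u,v,z):
    o,d=ray(n,u,v); return o+d*(z-o[2])/d[2]
def proj(n,P):
    k,dist,T=K(n); R=T[:3,:3].T
    return cv2.projectPoints(np.asarray(P,float).reshape(-1,1,3),cv2.Rodrigues(R)[0],-R@T[:3,3],k,dist)[0].reshape(-1,2)
E
python3 - <<'E'
from h import *
for n,(y0,y1,x0,x1) in (("side",(170,340,220,370)),("top",(165,330,290,450))):
    P=cloud(n,np.load(n+"0.npy")); z=P[y0:y1,x0:x1,2]
    im=cv2.applyColorMap(np.clip(z,0,255).astype(np.uint8),cv2.COLORMAP_JET)
    cv2.imwrite(f"pics/{n}d.png",cv2.resize(im,None,fx=3.5,fy=3.5,interpolation=cv2.INTER_NEAREST))
    Z=P[...,2]; m=(Z>185)&(Z<200)&(P[...,0]>200)&(P[...,0]<700)&(abs(P[...,1])<250)
    print(n,m.sum(),np.median(Z[m]),cv2.minAreaRect(P[m][:,:2].astype(np.float32)))
    m=(Z>215)&(Z<245)&(P[...,0]>200)&(P[...,0]<700)&(abs(P[...,1])<250); print('hi',m.sum(), P[m][:6])
    m=(Z>202)&(Z<212)&(P[...,0]>200)&(P[...,0]<700)&(abs(P[...,1])<250); print(m.sum(),cv2.minAreaRect(P[m][:,:2].astype(np.float32)))
E
```

```text
side 4393 194.59146208198717 ((561.099365234375, -85.7967529296875), (278.82421875, 190.3059844970703), 14.798827171325684)
hi 176 [[ 440.43452622  -93.79307683  232.68127031]
 [ 438.85352777  -91.67415951  228.91200785]
 [ 439.51564368  -89.29642916  230.27927548]
 [ 440.9205047   -86.84703339  233.34843429]
 [ 442.05064924 -103.11374315  231.22943176]
 [ 442.25200746 -100.78790916  231.54217303]]
3926 ((559.9853515625, -86.22509002685547), (271.8596496582031, 170.71009826660156), 14.559651374816895)
top 3607 195.0437604227311 ((561.683349609375, -85.27084350585938), (275.5270690917969, 190.676513671875), 14.856353759765625)
hi 112 [[ 460.87009283 -136.98021505  228.51931062]
 [ 460.58372261 -138.49496753  235.54457767]
 [ 460.76011993 -141.20881132  232.59746758]
 [ 457.95928653 -126.54938562  237.44506663]
 [ 458.28382909 -129.62169798  230.99132425]
 [ 458.23327062 -131.74657685  233.03057356]]
3937 ((559.8302612304688, -85.38158416748047), (271.7705383300781, 170.23265075683594), 14.857091903686523)
```

View pics/sided.png

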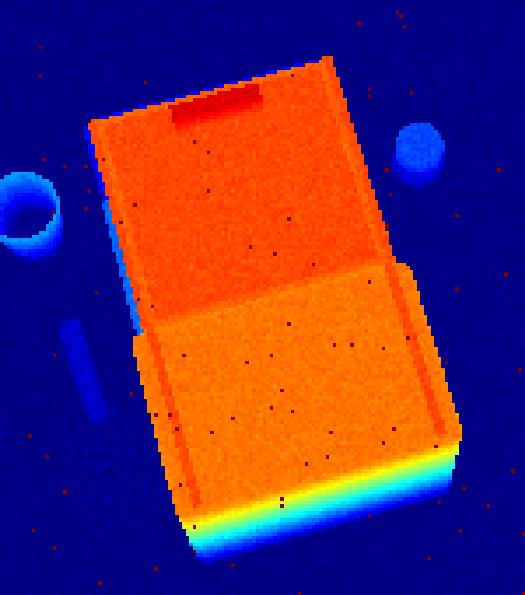

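View pics/topd.png

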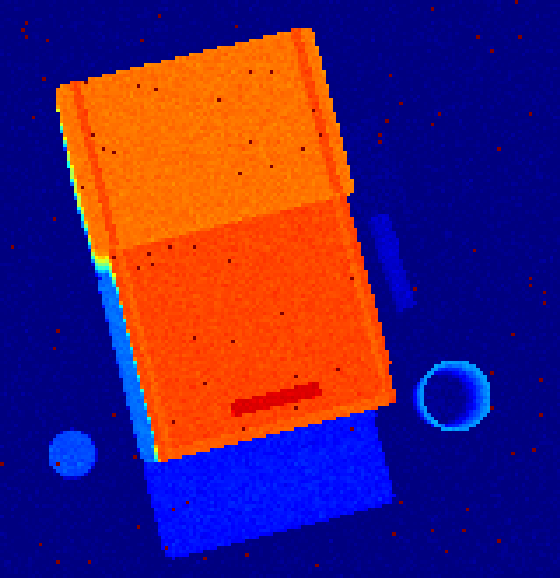

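Run:
```python
from h import *
yaw=np.radians(14.8)
ex=np.array([np.cos(yaw),np.sin(yaw)]);ey=np.array([-ex[1],ex[0]])
for n in("side","top"):
    P=cloud(n,np.load(n+"0.npy")); Z=P[...,2]
    b=(P[...,0]>200)&(P[...,0]<750)&(abs(P[...,1]+85)<200)
    m=b&(Z>188)&(Z<212)
    m=cv2.morphologyEx(m.astype(np.uint8),cv2.MORPH_OPEN,np.ones((3,3)))>0
    r_=cv2.minAreaRect(P[m][:,:2].astype(np.float32)); print(n,'all',r_)
    c=np.array(r_[0]);a=np.radians(r_[2]); print(' origin',c-62.5*np.array([np.cos(a),np.sin(a)]))
    m=b&(Z>224)&(Z<240)
    m=cv2.morphologyEx(m.astype(np.uint8),cv2.MORPH_OPEN,np.ones((2,2)))>0
    q=P[m]; rt=cv2.minAreaRect(q[:,:2].astype(np.float32)); print(' tab',m.sum(),rt,np.median(q[:,2]),np.median(q,0))
    o=np.array([501.,-101.5]); 
    print(' tab in balance', (q[:,:2]-o)@ex@np.ones(len(q))/len(q), np.percentile((q[:,:2]-o)@ex,[2,98]),np.percentile((q[:,:2]-o)@ey,[2,98]))
    # housing/roof edge
ps=(220+208/3.5,170+205/3.5);pt=(290+280/3.5,165+326/3.5)
o1,d1=ray("side",*ps);o2,d2=ray("top",*pt)
A=np.stack([d1,-d2],1);t=np.linalg.lstsq(A,o2-o1,rcond=None)[0]
X1=o1+d1*t[0];X2=o2+d2*t[1];print(X1,X2); o=np.array([501.,-101.5])
for X in(X1,X2):print((X[:2]-o)@ex,(X[:2]-o)@ey)
B=[]
def W(x,y,z): p=o+x*ex+y*ey; return [p[0],p[1],z]
```

```text
side all ((561.3720703125, -85.45112609863281), (278.2244873046875, 189.90493774414062), 14.64493465423584)
 origin [ 500.90262121 -101.25288947]
 tab 137 ((451.3499450683594, -111.35911560058594), (14.39467716217041, 62.13930130004883), 23.305042266845703) 229.41766769539777 [ 452.87887897 -112.18403119  229.4176677 ]
 tab in balance -49.509858265296906 [-54.61832232 -46.2131563 ] [-26.55517637  32.32389326]
top all ((561.3262939453125, -84.94783020019531), (275.0024108886719, 189.8528289794922), 14.856353759765625)
 origin [ 500.91556425 -100.97261531]
 tab 108 ((448.0989685058594, -117.90615844726562), (9.572455406188965, 64.22129821777344), 14.170454025268555) 231.30463054057304 [ 448.35887717 -116.57286048  231.30463054]
 tab in balance -55.28500080025436 [-59.80348964 -50.78347915] [-33.04263528  28.28352583]
[ 502.58270592 -122.5930599   172.3606035 ] [ 502.52248176 -123.50891648  172.4491476 ]
-3.8579355679754808 -20.797559158162873
-4.150113380174287 -21.667646722058144
```

```bash
cat >> h.py <<'E'
O=np.array([500.9,-101.1]);YAW=np.radians(14.75)
EX=np.array([np.cos(YAW),np.sin(YAW)]);EY=np.array([-EX[1],EX[0]])
def W(x,y,z): p=O+x*EX+y*EY; return [p[0],p[1],z]
def rect(x0,x1,y0,y1,z): return [W(x0,y0,z),W(x1,y0,z),W(x1,y1,z),W(x0,y1,z)]
def overlay(n,img,polys,box,s,out):
    y0,y1,x0,x1=box
    a=cv2.resize(img[y0:y1,x0:x1],None,fx=s,fy=s,interpolation=cv2.INTER_CUBIC)
    for P,c in polys:
        q=(proj(n,P)-[x0,y0]+.5)*s-.5
        cv2.polylines(a,[np.round(q).astype(int)],True,c,1)
    cv2.imwrite(out,a)
BOX={"side":(170,340,220,370),"top":(165,330,290,450)}
E
python3 - <<'E'
from h import *
for n in BOX:
    L=[(rect(-75,75,-85,85,200),(0,0,255)),(rect(-63,63,-73,73,200),(0,255,0)),(rect(75,200,-95,95,195),(255,0,0)),(rect(-60,-50,-30,30,232),(0,255,255)),(rect(-22,14,-39,-3,178),(255,0,255)),(rect(-152,-75,-95,95,35),(0,128,255))]
    t=np.linspace(0,6.28,30); L.append(([W(-22+36*np.cos(a),36*np.sin(a),70) for a in t],(255,255,0)))
    overlay(n,cv2.imread(f"pics/{n}0.png"),L,BOX[n],4.5 if n=="top" else 3.5,f"pics/{n}ov.png")
E
```

```text
(no output)
```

View pics/sideov.png

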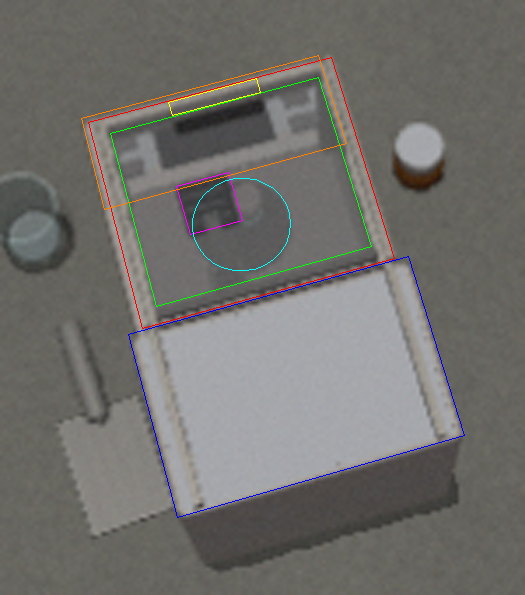

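View pics/topov.png

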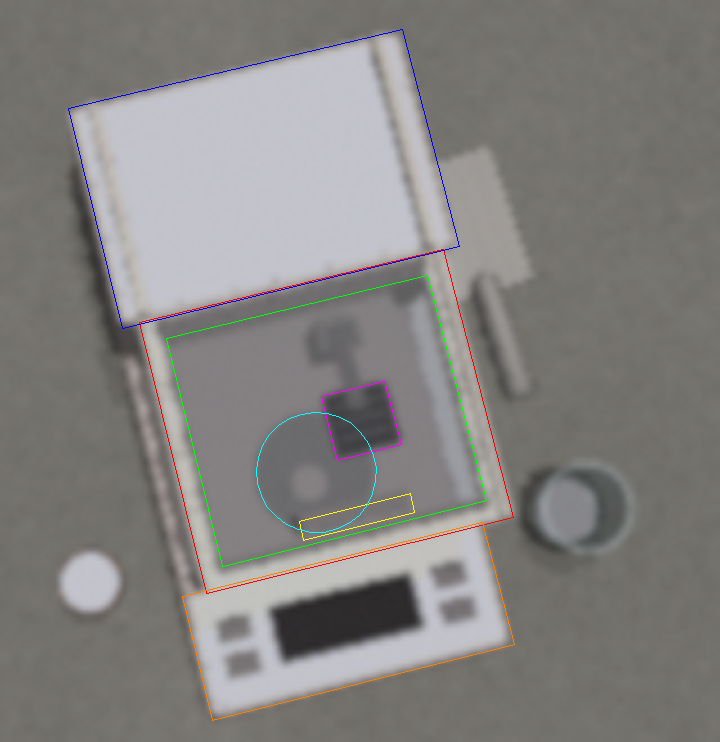

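play_rows(
  rows=[
    [255, [0, 0, -4], [0, 0, 0]],
    [255, [0, 0, -8], [0, 0, 0]],
    [255, [-2.1, -3.2, -9], [0, 0, 0.107]],
    [255, [-4.2, -6.5, -9], [0, 0, 0.213]],
    [255, [-6.3, -9.7, -9], [0, 0, 0.32]],
    [255, [-8.5, -13, -9], [0, 0, 0.427]],
    [255, [-10.6, -16.2, -9], [0, 0, 0.533]],
    [255, [-12.7, -19.5, -9], [0, 0, 0.64]],
    [255, [-14.8, -22.7, -9], [0, 0, 0.747]],
    [255, [-16.9, -26, -9], [0, 0, 0.853]],
    [255, [-19, -29.2, -9], [0, 0, 0.96]],
    [255, [-21.1, -32.5, -9], [0, 0, 1.067]],
  ],
  squeeze=40,
)

```text
clock: 1.1
eef_pos: [277.8, 237.6, 321.1]
tcp_rot: [3.141, 0.0, 1.823]
contact_force: [1.3, -0.7, -0.1]
opening: 0.0
```

play_rows(
  rows=[
    [255, [-3.5, 0.27, 0], [0, 0, 0]],
    [255, [-7, 0.54, 0], [0, 0, 0]],
    [255, [-10.5, 0.81, 0], [0, 0, 0]],
    [255, [-14, 1.08, 0], [0, 0, -0.004]],
    [255, [-17.5, 1.35, 0], [0, 0, -0.004]],
    [255, [-21, 1.62, 0], [0, 0, -0.004]],
    [255, [-24.5, 1.89, 0], [0, 0, -0.004]],
    [255, [-28, 2.16, 0], [0, 0, -0.004]],
    [255, [-31.5, 2.43, 0], [0, 0, -0.004]],
    [255, [-35, 2.7, 0], [0, 0, -0.004]],
    [255, [-38.4, 2.95, 0], [0, 0, -0.004]],
    [255, [-38.4, 2.95, 0], [0, 0, -0.004]],
  ],
)

```text
clock: 2.1
eef_pos: [405.4, -129.1, 321.1]
tcp_rot: [-3.142, 0.002, 1.829]
contact_force: [-0.4, 0.7, 0.3]
opening: 0.0
```

```bash
cat >> h.py <<'E'
def st():
    from rig import readout
    s=readout.sense(); p=s['eef_pos']; d=p[:2]-O
    f=s['contact_force']
    print('t',round(s['clock'],2),'bal xyz',np.round([d@EX,d@EY,p[2]],1),'rot',np.round(s['tcp_rot'],4),'F bal',np.round([f[:2]@EX,f[:2]@EY,f[2]],2),'q6',round(s['qpos'][5],2))
E
python3 - <<'E'
from h import *; from rig import grab_frame
st()
for n in BOX:
    p,d=grab_frame(n); np.save(n+"1.npy",d); cv2.imwrite(f"pics/{n}1.png",cv2.resize(p[140:340,200:460,::-1],None,fx=3,fy=3))
E
```

```text
t 2.1 bal xyz [-99.5  -2.8 321.1] rot [-3.1416e+00  2.1000e-03  1.8286e+00] F bal [-0.23  0.79  0.34] q6 -0.57
```

View pics/side1.png

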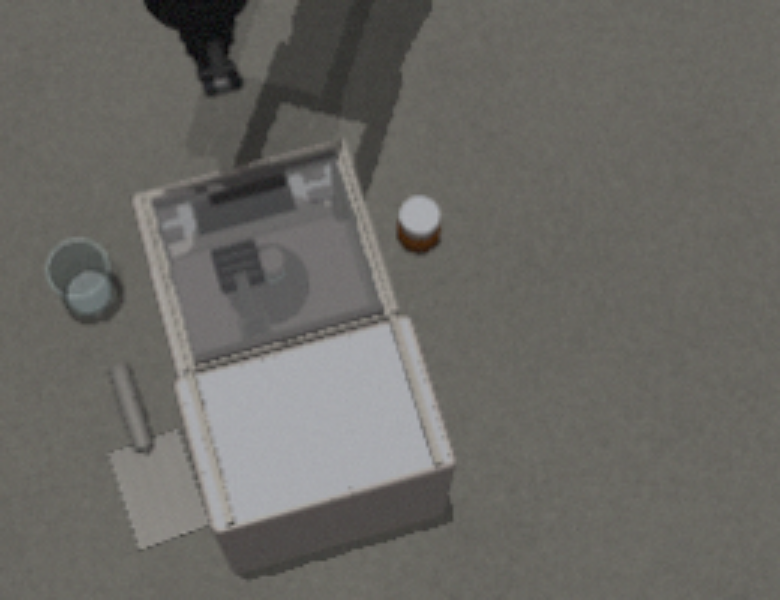

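Run:
```python
from h import *
print(proj("side",[405.4,-129.1,321.1]),proj("top",[405.4,-129.1,321.1]))
P=cloud("top",np.load("top1.npy")); print(P[(P[...,2]>235)&(P[...,0]>300)&(P[...,0]<560)&(abs(P[...,1]+100)<150)].shape)
P=cloud("side",np.load("side1.npy")); m=(P[...,2]>310)&(P[...,2]<335)&(abs(P[...,0]-405)<60)&(abs(P[...,1]+129)<60); q=P[m]
d=q[:,:2]-O; print(m.sum(),np.percentile(d@EX,[5,95]),np.percentile(d@EY,[5,95]))
```

```text
[[271.49779115 163.43452685]] [[379.31516551 297.78526026]]
(9717, 3)
1 [-93.92287296 -93.92287296] [-16.41646708 -16.41646708]
```

play_rows(
  rows=[
    [255, [0.1, 0, 3], [0, 0, 0]],
    [255, [0.2, 0, 6], [0, 0, 0]],
    [255, [0.2, 0, 9], [0, 0, 0]],
    [255, [0.2, 0, 10.8], [0, 0, 0]],
    [255, [0.2, 0, 10.8], [0, 0, 0]],
    [255, [0.2, 0.5, 10.8], [0, 0, 0]],
    [255, [0.2, 1, 10.8], [0, 0, 0]],
    [255, [0.2, 1.5, 10.8], [0, 0, 0]],
    [255, [0.2, 2, 10.8], [0, 0, 0]],
    [255, [0.2, 2.5, 10.8], [0, 0, 0]],
    [255, [0.2, 3, 10.8], [0, 0, 0]],
    [255, [0.2, 3.5, 10.8], [0, 0, 0]],
  ],
)

```text
clock: 3.2
eef_pos: [437.8, -113.5, 213.6]
tcp_rot: [-3.141, 0.0, 1.832]
contact_force: [-2.0, -0.8, 1.0]
opening: 0.002
```

Run:
```python
from h import *; from rig import grab_frame
st()
for n in BOX:
    p,d=grab_frame(n); np.save(n+"1.npy",d); cv2.imwrite(f"pics/{n}2.png",cv2.resize(p[140:340,200:460,::-1],None,fx=3,fy=3))
```

```text
t 3.2 bal xyz [-64.2   4.1 213.6] rot [-3.1414e+00  2.0000e-04  1.8319e+00] F bal [-2.14 -0.23  1.01] q6 -0.52
```

View pics/side2.png

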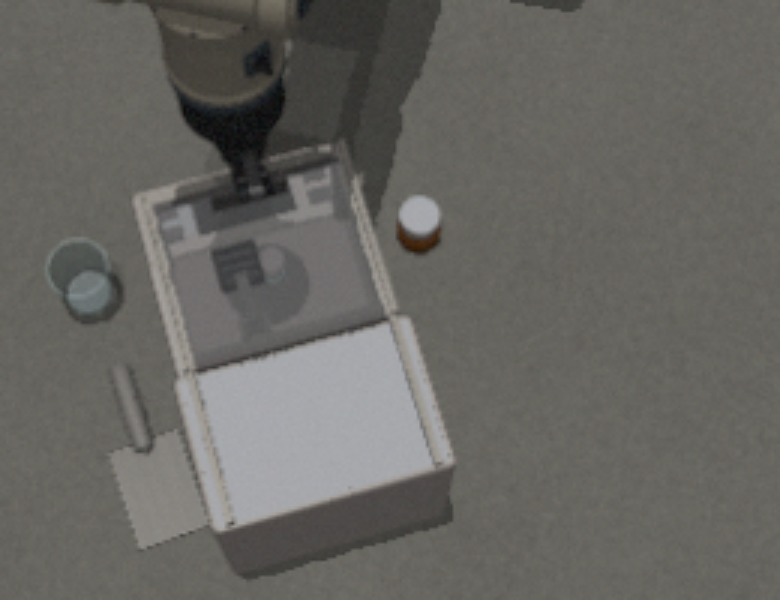

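play_rows(
  rows=[
    [255, [-0.1, 0.6, 0], [0, 0, 0]],
    [255, [-0.2, 1.2, 0], [0, 0, 0]],
    [255, [-0.3, 1.8, 0], [0, 0, 0]],
    [255, [-0.4, 2.4, 0], [0, 0, 0]],
    [255, [-0.4, 3, 0], [0, 0, 0]],
    [255, [-0.4, 3.6, 0], [0, 0, 0]],
    [255, [-0.4, 4.2, 0], [0, 0, 0]],
    [255, [-0.4, 4.8, 0], [0, 0, 0]],
    [255, [-0.4, 5.4, 0], [0, 0, 0]],
    [255, [-0.4, 6, 0], [0, 0, 0]],
    [255, [-0.4, 6.6, 0], [0, 0, 0]],
    [255, [-0.4, 7.2, 0], [0, 0, 0]],
  ],
)

```text
clock: 4.3
eef_pos: [508.6, -98.7, 213.3]
tcp_rot: [3.141, 0.0, 1.832]
contact_force: [-1.5, -2.3, -0.8]
opening: -0.002
```

Run:
```python
from h import *; st()
```

```text
t 4.3 bal xyz [  8.    0.3 213.3] rot [3.1415e+00 2.0000e-04 1.8318e+00] F bal [-2.01 -1.86 -0.83] q6 -0.46
```

play_rows(
  rows=[
    [255, [0, 0.5, 0], [0, 0, 0]],
    [255, [0, 1, 0], [0, 0, 0]],
    [255, [0, 1.5, 0], [0, 0, 0]],
    [255, [0, 2, 0], [0, 0, 0]],
    [255, [0, 2.3, 0], [0, 0, 0]],
    [255, [0, 2.5, 0], [0, 0, 0]],
    [255, [0, 2.6, 0], [0, 0, 0]],
    [255, [0, 2.7, 0], [0, 0, 0]],
  ],
)

```text
clock: 4.97
eef_pos: [534.1, -91.9, 213.3]
tcp_rot: [3.142, 0.0, 1.832]
contact_force: [-0.6, -1.0, 0.2]
opening: 0.001
```

Run:
```python
from h import *; st()
```

```text
t 4.97 bal xyz [ 34.4   0.5 213.3] rot [3.1416e+00 1.0000e-04 1.8318e+00] F bal [-0.78 -0.81  0.24] q6 -0.43
```

play_rows(
  rows=[
    [255, [0, 0.1, 0], [0, 0, 0]],
    [255, [0, 0.2, 0], [0, 0, 0]],
    [255, [0, 0.3, 0], [0, 0, 0]],
    [255, [0, 0.4, 0], [0, 0, 0]],
    [255, [0, 0.4, 0], [0, 0, 0]],
  ],
)

```text
clock: 5.38
eef_pos: [537.5, -90.9, 213.3]
tcp_rot: [-3.141, -0.0, 1.832]
contact_force: [-3.5, -2.2, 1.2]
opening: -0.004
```

Run:
```python
from h import *; st()
```

```text
t 5.38 bal xyz [ 38.    0.5 213.3] rot [-3.1406e+00 -1.0000e-04  1.8318e+00] F bal [-3.99 -1.24  1.25] q6 -0.43
```

play_rows(
  rows=[
    [255, [0, 0.1, 0], [0, 0, 0]],
    [255, [0, 0.2, 0], [0, 0, 0]],
    [255, [0, 0.3, 0], [0, 0, 0]],
    [255, [0, 0.3, 0], [0, 0, 0]],
  ],
)

```text
clock: 5.72
eef_pos: [537.7, -90.9, 213.2]
tcp_rot: [-3.135, -0.0, 1.832]
contact_force: [-14.9, -6.2, 10.9]
opening: -0.003
```

Run:
```python
from h import *; st()
```

```text
t 5.72 bal xyz [ 38.2   0.5 213.2] rot [-3.1350e+00 -5.0000e-04  1.8321e+00] F bal [-15.94  -2.18  10.9 ] q6 -0.43
```

play_rows(
  rows=[
    [255, [0, -0.5, 0], [0, 0, 0]],
    [255, [0, -1.2, 0], [0, 0, 0]],
    [255, [0, -1.2, -3], [0, 0, 0]],
    [255, [0, -1.2, -6], [0, 0, 0]],
    [255, [0, -4, -8], [0, 0, 0]],
    [255, [0, -7, -8], [0, 0, 0]],
    [255, [0, -10, -8], [0, 0, 0]],
    [255, [0, -13, -8], [0, 0, 0]],
    [255, [0, -16, -8], [0, 0, 0]],
    [255, [0, -16, -8], [0, 0, 0]],
  ],
)

```text
clock: 6.55
eef_pos: [381.9, -131.5, 293.0]
tcp_rot: [-3.14, -0.0, 1.831]
contact_force: [1.3, 0.4, 0.1]
opening: -0.001
```

Run:
```python
from h import *; from rig import grab_frame
st()
for n in BOX:
    p,d=grab_frame(n); np.save(n+"3.npy",d)
    L=[(rect(-63,63,-73,73,200),(0,255,0)),(rect(50,60,-30,30,232),(0,255,255)),(rect(-22,14,-39,-3,178),(255,0,255))]
    overlay(n,p[:,:,::-1].copy(),L,BOX[n],3.5,f"pics/{n}3.png")
    P=cloud(n,d); e=P[...,:2]-O; X=e@EX; Y=e@EY; Z=P[...,2]
    m=(Z>150)&(Z<192)&(X>-58)&(X<38)&(abs(Y)<68); m=cv2.morphologyEx(m.astype(np.uint8),cv2.MORPH_OPEN,np.ones((3,3)))>0
    print(n,m.sum(),[np.round(np.percentile(a[m],[3,50,97]),1) for a in(X,Y,Z)] if m.any() else '')
    m=(Z>226)&(Z<240)&(X>20)&(X<90)&(abs(Y)<50)
    print('tab',m.sum(),[np.round(np.percentile(a[m],[5,50,95]),1) for a in(X,Y,Z)])
```

```text
t 6.55 bal xyz [-122.8    0.8  293. ] rot [-3.1404e+00 -3.0000e-04  1.8310e+00] F bal [1.36 0.08 0.07] q6 -0.6
side 256 [array([-18.9,  -0.7,  24.1]), array([-39.6, -22.9,  -6.2]), array([173. , 180. , 185.5])]
tab 137 [array([51. , 56.3, 61.1]), array([-27. ,  -0.1,  26.3]), array([227.6, 231.1, 235.1])]
top 243 [array([-20.2,   0. ,  33.6]), array([-37.8, -21.8,  -5.3]), array([172.1, 180.1, 186.4])]
tab 112 [array([50.1, 54.9, 59.7]), array([-25.9,   0. ,  26.9]), array([228.5, 231.7, 234.6])]
```

View pics/side3.png

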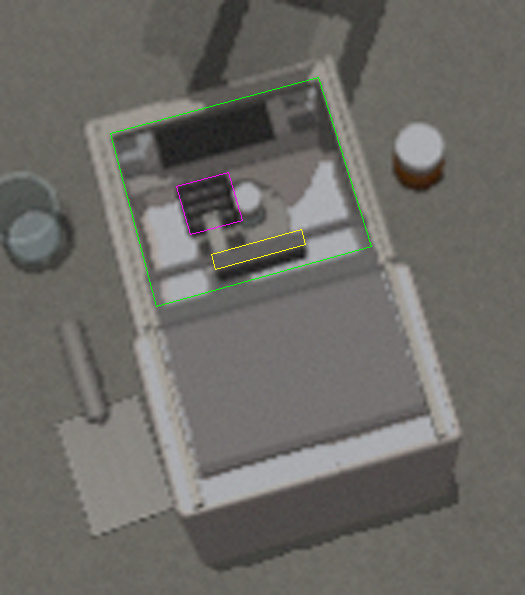

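View pics/top3.png

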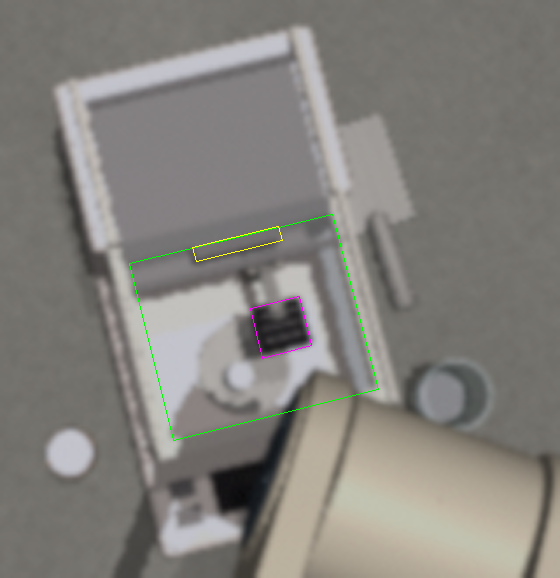

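play_rows(
  rows=[
    [255, [-0.5, 3, 0], [0, 0, 0]],
    [255, [-1.1, 6, 0], [0, 0, 0]],
    [255, [-1.8, 9, 0], [0, 0, 0]],
    [255, [-2.3, 11.5, 0], [0, 0, 0]],
    [255, [-2.3, 11.5, 1], [0, 0, 0]],
    [255, [-2.3, 11.5, 4], [0, 0, 0]],
    [255, [-2.3, 11.5, 7], [0, 0, 0]],
    [255, [-2.3, 11.5, 9], [0, 0, 0]],
    [255, [-2.3, 11.5, 9.8], [0, 0, 0]],
    [255, [-2.3, 11.5, 9.8], [0, 0, 0]],
  ],
)

```text
clock: 7.48
eef_pos: [502.4, -123.3, 193.2]
tcp_rot: [-3.139, -0.002, 1.832]
contact_force: [-0.0, -0.1, 0.6]
opening: 0.002
```

Run:
```python
from h import *; st()
```

```text
t 7.48 bal xyz [ -4.2 -21.8 193.2] rot [-3.1386e+00 -1.9000e-03  1.8322e+00] F bal [-0.07 -0.11  0.57] q6 -0.51
```

play_rows(
  rows=[
    [255, [0, -0.2, 0.3], [0, 0, 0]],
    [255, [0, -0.4, 0.6], [0, 0, 0]],
    [255, [0, -0.4, 0.9], [0, 0, 0]],
    [255, [0, -0.4, 1.2], [0, 0, 0]],
    [255, [0, -0.4, 1.5], [0, 0, 0]],
    [255, [0, -0.4, 1.8], [0, 0, 0]],
    [255, [0, -0.4, 2.1], [0, 0, 0]],
    [255, [0, -0.4, 2.4], [0, 0, 0]],
    [255, [0, -0.4, 2.6], [0, 0, 0]],
  ],
)

```text
clock: 8.23
eef_pos: [499.3, -125.0, 169.0]
tcp_rot: [-3.141, 0.0, 1.832]
contact_force: [-1.7, -0.9, 2.5]
opening: -0.002
```

Run:
```python
from h import *; st()
```

```text
t 8.23 bal xyz [ -7.6 -22.7 169. ] rot [-3.1414e+00  1.0000e-04  1.8318e+00] F bal [-1.87 -0.44  2.47] q6 -0.51
```

play_rows(
  rows=[
    [255, [0, 0, 0.1], [0, 0, 0]],
    [255, [0, 0, 0.2], [0, 0, 0]],
    [255, [0, 0, 0.3], [0, 0, 0]],
    [255, [0, 0, 0.4], [0, 0, 0]],
    [255, [0, 0, 0.5], [0, 0, 0]],
    [255, [0, 0, 0.5], [0, 0, 0]],
  ],
)

```text
clock: 8.73
eef_pos: [499.5, -125.0, 164.2]
tcp_rot: [3.141, 0.0, 1.832]
contact_force: [-0.0, -1.6, 0.8]
opening: 0.003
```

Run:
```python
from h import *; st()
```

```text
t 8.73 bal xyz [ -7.5 -22.7 164.2] rot [3.1414e+00 1.0000e-04 1.8318e+00] F bal [-0.44 -1.51  0.83] q6 -0.51
```

play_rows(
  rows=[
    [255, [0, 0, 0.1], [0, 0, 0]],
    [255, [0, 0, 0.2], [0, 0, 0]],
    [255, [0, 0, 0.3], [0, 0, 0]],
    [255, [0, 0, 0.3], [0, 0, 0]],
  ],
)

```text
clock: 9.07
eef_pos: [499.7, -124.9, 161.3]
tcp_rot: [3.141, 0.0, 1.832]
contact_force: [-0.8, -0.8, 2.3]
opening: -0.001
```

Run:
```python
from h import *; st()
```

```text
t 9.07 bal xyz [ -7.2 -22.7 161.3] rot [3.1410e+00 2.0000e-04 1.8318e+00] F bal [-1.01 -0.59  2.28] q6 -0.51
```

play_rows(
  rows=[
    [255, [0, 0, 0.1], [0, 0, 0]],
    [255, [0, 0, 0.2], [0, 0, 0]],
    [255, [0, 0, 0.3], [0, 0, 0]],
    [255, [0, 0, 0.3], [0, 0, 0]],
  ],
)

```text
clock: 9.4
eef_pos: [500.1, -125.0, 160.3]
tcp_rot: [3.14, 0.001, 1.832]
contact_force: [-6.2, 0.8, 24.7]
opening: -0.001
```

Run:
```python
from h import *; st()
```

```text
t 9.4 bal xyz [ -6.9 -22.9 160.3] rot [3.1401e+00 6.0000e-04 1.8318e+00] F bal [-5.77  2.39 24.72] q6 -0.51
```

play_rows(
  rows=[
    [255, [0, 0, -1], [0, 0, 0]],
    [255, [0, 0, -4], [0, 0, 0]],
    [255, [0, 0, -7.5], [0, 0, 0]],
    [255, [0, 0, -11], [0, 0, 0]],
    [255, [0, 0, -11.5], [0, 0, 0]],
    [255, [0.5, 2.5, -11.5], [0, 0, 0]],
    [255, [1.1, 5, -11.5], [0, 0, 0]],
    [255, [1.8, 7.5, -11.5], [0, 0, 0]],
    [255, [2.3, 9.7, -11.5], [0, 0, 0]],
    [255, [2.3, 9.7, -11.5], [0, 0, 0]],
  ],
)

```text
clock: 10.23
eef_pos: [590.0, -75.8, 272.5]
tcp_rot: [3.14, -0.001, 1.833]
contact_force: [-0.0, 0.1, -0.4]
opening: 0.001
```

Run:
```python
from h import *; from rig import grab_frame
st()
for n in BOX:
    p,d=grab_frame(n)
    L=[(rect(-63,63,-73,73,200),(0,255,0))]
    overlay(n,p[:,:,::-1].copy(),L,BOX[n],3.5,f"pics/{n}4.png")
    P=cloud(n,d); e=P[...,:2]-O; X=e@EX; Y=e@EY; Z=P[...,2]
    for a,b in((-22,-12),(-12,-4),(-4,4),(4,12)):
        m=(Z>140)&(Z<192)&(X>a)&(X<b)&(abs(Y+22)<14)
        print(n,a,m.sum(),np.round(np.median(Z[m]),1) if m.any() else '')
```

```text
t 10.23 bal xyz [ 92.6   1.8 272.5] rot [ 3.1402e+00 -7.0000e-04  1.8332e+00] F bal [ 0.01  0.12 -0.4 ] q6 -0.39
side -22 0 
side -12 0 
side -4 1 161.1
side 4 2 164.1
top -22 43 159.3
top -12 35 160.3
top -4 37 162.9
top 4 36 164.4
```

View pics/side4.png

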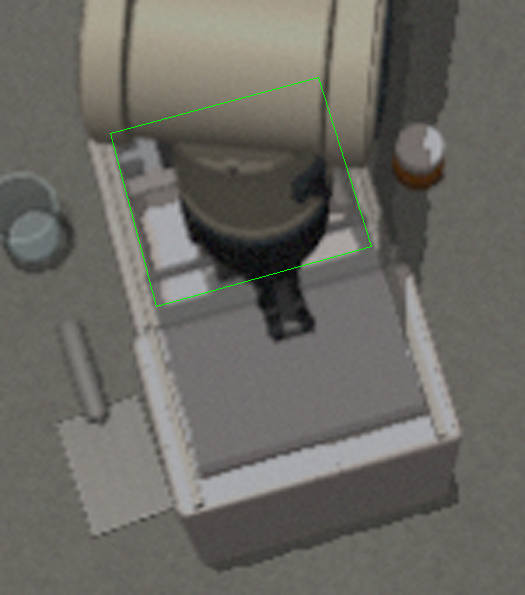

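play_rows(
  rows=[
    [255, [0, 0, 2.5], [0, 0, 0]],
    [255, [0, 0, 5], [0, 0, 0]],
    [255, [0, 0, 5.8], [0, 0, 0]],
    [255, [0, -0.5, 5.8], [0, 0, 0]],
    [255, [0, -1, 5.8], [0, 0, 0]],
    [255, [0, -1.5, 5.8], [0, 0, 0]],
    [255, [0, -2, 5.8], [0, 0, 0]],
    [255, [0, -2.5, 5.8], [0, 0, 0]],
    [255, [0, -3, 5.8], [0, 0, 0]],
    [255, [0, -3.5, 5.8], [0, 0, 0]],
    [255, [0, -4, 5.8], [0, 0, 0]],
    [255, [0, -4.5, 5.8], [0, 0, 0]],
  ],
)

```text
clock: 11.33
eef_pos: [543.3, -89.4, 215.6]
tcp_rot: [3.141, 0.0, 1.832]
contact_force: [1.9, -0.1, 1.4]
opening: -0.001
```

Run:
```python
from h import *; st()
```

```text
t 11.33 bal xyz [ 44.    0.5 215.6] rot [3.1411e+00 2.0000e-04 1.8318e+00] F bal [ 1.86 -0.56  1.42] q6 -0.43
```

play_rows(
  rows=[
    [255, [0, -0.6, 0], [0, 0, 0]],
    [255, [0, -1.2, 0], [0, 0, 0]],
    [255, [0, -1.8, 0], [0, 0, 0]],
    [255, [0, -2.4, 0], [0, 0, 0]],
    [255, [0, -3, 0], [0, 0, 0]],
    [255, [0, -3.6, 0], [0, 0, 0]],
    [255, [0, -4.2, 0], [0, 0, 0]],
    [255, [0, -4.8, 0], [0, 0, 0]],
    [255, [0, -5.4, 0], [0, 0, 0]],
    [255, [0, -6, 0], [0, 0, 0]],
    [255, [0, -6.5, 0], [0, 0, 0]],
    [255, [0, -7, 0], [0, 0, 0]],
  ],
)

```text
clock: 12.33
eef_pos: [475.4, -107.4, 215.2]
tcp_rot: [-3.141, -0.0, 1.832]
contact_force: [1.7, 1.8, -0.2]
opening: -0.001
```

Run:
```python
from h import *; st()
```

```text
t 12.33 bal xyz [-26.2   0.4 215.2] rot [-3.1414e+00 -2.0000e-04  1.8317e+00] F bal [ 2.12  1.26 -0.23] q6 -0.49
```

play_rows(
  rows=[
    [255, [0, -0.3, 0], [0, 0, 0]],
    [255, [0, -0.6, 0], [0, 0, 0]],
    [255, [0, -0.8, 0], [0, 0, 0]],
    [255, [0, -1, 0], [0, 0, 0]],
    [255, [0, -1.1, 0], [0, 0, 0]],
    [255, [0, -1.2, 0], [0, 0, 0]],
    [255, [0, -1.3, 0], [0, 0, 0]],
    [255, [0, -1.4, 0], [0, 0, 0]],
    [255, [0, -1.4, 0], [0, 0, 0]],
  ],
)

```text
clock: 13.08
eef_pos: [466.8, -109.9, 215.6]
tcp_rot: [3.132, 0.0, 1.831]
contact_force: [20.3, 10.2, -13.6]
opening: 0.002
```

Run:
```python
from h import *; st()
```

```text
t 13.08 bal xyz [-3.520e+01  1.000e-01  2.156e+02] rot [3.1322e+00 5.0000e-04 1.8308e+00] F bal [ 22.24   4.73 -13.59] q6 -0.5
```

play_rows(
  rows=[
    [255, [0, 0.6, 0], [0, 0, 0]],
    [255, [0, 1.6, 0], [0, 0, 0]],
    [255, [0, 1.8, -2.5], [0, 0, 0]],
    [255, [0, 1.8, -5.5], [0, 0, 0]],
    [255, [0, 1.8, -9], [0, 0, 0]],
    [255, [3, 1.8, -10], [0, 0, 0]],
    [255, [6.5, 1.8, -10], [0, 0, 0]],
    [255, [10, 1.8, -10], [0, 0, 0]],
    [255, [13.5, 1.8, -10], [0, 0, 0]],
    [255, [17, 1.8, -10], [0, 0, 0]],
    [255, [20, 1.8, -10], [0, 0, 0]],
    [255, [20, 1.8, -10], [0, 0, 0]],
  ],
)

```text
clock: 14.08
eef_pos: [427.0, 90.6, 315.3]
tcp_rot: [-3.141, -0.001, 1.835]
contact_force: [0.2, 0.3, -0.4]
opening: -0.002
```

Run:
```python
from h import *; from rig import grab_frame
st()
for n in BOX:
    p,d=grab_frame(n)
    L=[(rect(-63,63,-73,73,200),(0,255,0)),(rect(-60,-50,-30,30,232),(0,255,255))]
    overlay(n,p[:,:,::-1].copy(),L,BOX[n],3.5,f"pics/{n}5.png")
    P=cloud(n,d); e=P[...,:2]-O; X=e@EX; Y=e@EY; Z=P[...,2]
    m=(Z>226)&(Z<240)&(X>-80)&(X<90)&(abs(Y)<50)
    print('tab',m.sum(),[np.round(np.percentile(a[m],[5,50,95]),1) for a in(X,Y,Z)])
    for n0 in "0",:
        P0=cloud(n,np.load(n+"0.npy")); 
        e0=P0[...,:2]-O; m=(P0[...,2]>226)&(P0[...,2]<240)&(abs(e0@EX)<90)&(abs(e0@EY)<50); print(' start tab x',np.round(np.percentile((e0@EX)[m],[5,50,95]),1))
```

```text
t 14.08 bal xyz [-22.6 204.2 315.3] rot [-3.1409e+00 -1.4000e-03  1.8348e+00] F bal [ 0.3   0.22 -0.4 ] q6 -0.06
tab 128 [array([-59.5, -53.6, -49.2]), array([-27. ,  -0.3,  26.1]), array([227.5, 231.5, 234.9])]
 start tab x [-56.7 -51.3 -46.8]
tab 112 [array([-59.6, -55.1, -50.5]), array([-26.6,   0.4,  27. ]), array([228.7, 232.5, 235.8])]
 start tab x [-56.9 -52.5 -48. ]
```

View pics/side5.png

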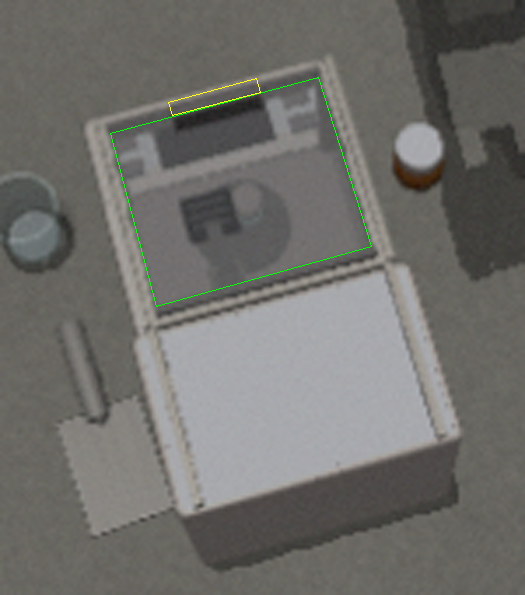

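View pics/top5.png

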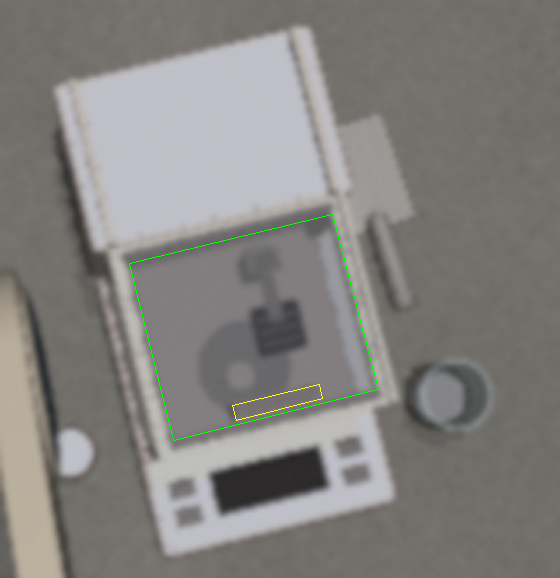

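```bash
python3 -c "
from rig import r; print(r.sign_off())"
```

```text
the job is handed in; nothing more can be done
None
```

I carried out all three steps and handed the job in at about 14 s of the 48 s allowed. The sign-off gives no verdict, so this rests on my own checks.

- **Opening the roof:** With the gripper shut, I pushed the tab's front face until the roof stopped moving at about 16 N. Both cameras then put the tab at +55 to +56 mm, which is fully open (about 110 mm of travel).
- **Pressing the lever:** I reached through the opening and pressed the pad until it stopped at 25 N with the fingertips at 160 mm. Depth readings on the pad afterwards were about 161 mm, which matches fully down. The side view of the pad was mostly blocked by the arm, so this rests mainly on the top camera.
- **Closing the roof:** I pushed the tab's rear face until it stopped at 22 N. Depth then put the tab at −55 mm from the top camera and −54 mm from the side, so closed to within about 1–2 mm.

**Last check:** The arm was clear of everything, with about 0.5 N measured on the tool. In the last two pictures the vial was still standing on the pan, and the jar, beaker and spatula looked unmoved. I did not measure their positions.

**Disagreement:** The tool stopped at +38.2 mm when opening and −35.2 mm when closing, an asymmetry of about 3 mm. I put that down to camera calibration error, because the tab positions from depth agree with both stops.

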